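# Hang and lock a shelf arm on a slotted bench rack

## Robot

A 6-joint arm with a two-finger parallel gripper is mounted at the origin on a cart in front of the work surface, level with it; the furniture and walls round the work are solid. World frame = base frame: x ahead of the robot, y to its left, z up, the work surface at z = 0. Lengths are in m, angles in rad, forces in N, time in s.
With the tool pointing down it reaches from about 0.375 to 0.975 m from the base axis. Payload 3.8 kg.
Tool frame: the origin (TCP) lies midway between the tips of the shut fingers; the grasp point (between the pads) lies 19 mm behind it; z points along the fingers, y is the line along which they close (so a half turn about z gives the same grasp; the last joint's range is limited). The gripper opens to 88 mm and grips with 3 to 60 N. Pads are 18 mm wide; open, the fingers measure 123 mm over their backs; the gripper's body (75 mm by 187 mm) begins 45 mm behind the grasp point.
Start: joints at [1.083, 0.264, 1.604, -0, 1.274, -0.037], TCP at [0.294, 0.608, 0.239] pointing down, gripper open.
Joint ranges: [-2.63, 2.63], [-0.94, 2.18], [0.31, 2.57], [-1.31, 4.45], [0, 2.66], [-2.55, 2.55]. Speed limits (rad/s): [2.57, 2.57, 3.14, 3.14, 3.14, 3.14].

## Interface

Orientations are given as a rotation vector (axis times angle).
In Python, from cell import manip, inverse_kinematics, cams, order gives the robot as it stands. Calls block until the motion is done:
- manip.move_pose(position, orientation): joint-space move of the TCP to a pose.
- manip.move_linear(position, rate=0.15, rot=None): straight line of the TCP; rot=None keeps the orientation; rate is the mean speed in m/s.
- manip.set_joints(angles): joint-space move.
- manip.set_gripper(opening, force=None): finger opening in m; force is the grip in N (None keeps the last); returns when the fingers have stopped.
- manip.dwell(seconds).
- inverse_kinematics(position, orientation): joint angles nearest the present ones, or None.
- manip.state(): the state.
- cams.capture(name): name is "scene" or "side" or "wrist"; returns a dict with "image" (480x640x3 uint8, blue, green, red), "z_map" (480x640 float32, m along the optical axis (not along the pixel's ray), 0 where there is no reading), "intrinsics" (3x3 intrinsics, pixels), "k1" (the pictures are not rectified: a ray, as slopes to the right and down, at radius r is drawn at 1 + k1 r^2 times it, then the intrinsics apply), "position" and "orientation" of the camera in the world; the wrist camera has in their place "T_tool_cam" (4x4, takes a point from camera to tool coordinates, whose origin is the TCP and whose axes are the flange's). Camera axes: x right, y down, z forward; pixel columns grow to the right and rows downward; lengths in m; the calibration is good to about 2 mm. A picture is of the moment at which its call begins: read the wrist's pose just before it.
A pose or a line that the arm cannot do raises manip.IKError and nothing moves.
- order.close_job(): hands the job in; it is judged then, once.
The state is a dict: "clock": time; "joint_pos": joint angles; "joint_velocities": joint speeds; "tau": joint torques, N m; "tool_pos": TCP position; "tcp_rot": TCP orientation; "contact_force": force on the tool from outside, world axes, zero at the start; "moment": the same for the moment, N m; "gripper_width": finger opening in m; "grasp_force": force on a finger pad.
Only numpy, scipy, OpenCV 4.12 (cv2) and the standard library are available. Lean on these libraries where they do the work, as an engineer would, in place of code of your own. Each camera call takes 0.05 s, during which the arm holds its last target. There are 200 camera calls.

## Task

The small vial rack is short of one shelf arm: hook the loose arm's two tabs into the empty upright at the same level as the arm on the other one, and push it straight down until it sits fully home and its catch has snapped out; firmly, but never force it. Then gently lay the steel shelf level across both arms, centred, inside their end lips. Leave the vials and the timer where they stand.

Things in the scene. Friction and masses are not known exactly. Their poses are not given: they have to be found in the camera images.
- rack_base: dark steel base plate of the rack, 132 x 256 x 9 mm, two metal tie bars behind the uprights. Origin on the worktop midway between the uprights, under the plane of their front faces; x to the back of the rack, y along it, z up. Feet of the two uprights at y = -90 and +90 mm; slots face -x, where the arms reach out. A hung arm's underside is 125 mm and its top side 139 mm above the worktop.
- post_empty: black clamp foot (38 x 58 x 26 mm) of the upright without an arm, left or right. Origin on the worktop at the middle of the foot, under the plane of the upright's front face; axes as rack_base. The upright in it, an aluminium channel 30 mm wide and 240 mm high, is clamped up to 9 mm to either side (y) of the foot's middle: that offset is NOT in this pose; find its slots by feel or sight.
- hang_point (a point): point fixed to post_empty's foot, 125 mm above its origin: where the hung arm's origin comes, but for the upright's side offset (y). The upright's front wall is 3 mm thick, hollow behind; on its middle line slots 8 mm wide, 24 mm high, lower edges 53, 99, 145, 191 mm above the worktop; 6 mm above each slot a window 8 mm wide, 10 mm high. The arm belongs in the slots at 145 and 191 mm.
- post_full: the other upright, alike, clamped at the middle of its foot, with a shelf arm hung and locked on it (underside 125 mm above the worktop). Origin and axes as post_empty. Nothing on it moves.
- shelf_arm: loose white L-shaped arm, 0.2 to 0.3 kg, standing on its flat underside. Origin at the underside, mid-width, on the back face of its leg; x out of the back face (tab side), z up. Leg x -28 to 0, y -11 to 11, z 0 to 92 mm; arm x -116 to -28, 22 mm wide, z 0 to 14 mm, end lip x -116 to -110 up to z 23 mm. Hung and locked it stands at hang_point, z 125 mm, back face on the upright.
- leg_grip (a point): middle of the arm's leg at (-14, 0, 74) mm in shelf_arm's frame: grip it here across y (22 mm wide), from above.
- upper_tab (a point): end of the upper tab's neck, (9, 0, 66) mm in shelf_arm's frame; the lower tab is 46 mm below. Tabs: steel, 6 mm thick (y), neck 8 mm high above this point, hook 12 mm down from it, 3.7 to 5.5 mm gap to the back face. They pass the slots with the arm's underside 137 to 141 mm up (139 best); pushed in until the back face touches the upright, the arm goes down 14 mm to rest.
- catch (a joint): spring plunger in the leg, red knob in front, bevelled nose 4 mm out of the back face at z 79 to 88 mm. 0 = out, grows to 0.007 m as pushed in; spring 4.5 N out, 8 N at 4 mm. With the tabs in, the nose is in the window over the upper slot; pushing the arm down (5 to 15 N; over 20 N is forcing it) wedges it in, and 1.5 mm above rest it snaps out into the upper slot over the tab and locks the arm.
- vial_shelf: shallow steel shelf tray with dark mat, 64 x 250 x 16 mm, 3 mm walls, 0.2 to 0.42 kg, lying flat on the worktop. Origin at the middle of its underside; y is its long axis. It can be gripped across its 64 mm width.
- shelf_place (a point): where the shelf's origin belongs, shelf y along rack y: (-73, 0, 139) mm in rack_base's frame. There it lies between the arms' end lips and legs (82 mm free) and clears the red knobs, which stand 10 mm out of the legs, on its way down.
- vial_red: white lidded vial with a red line, 42 mm across, 109 mm tall, standing; origin at the middle of its underside. Leave it alone.
- vial_blue: larger white lidded vial, 52 mm across, 139 mm tall, standing; origin at the middle of its underside. Leave it alone.
- timer: small white lab timer, 62 x 62 x 18 mm, lying flat; origin at the middle of its underside. Leave it alone.

How it is judged:
On the way, in this order (a step that is already met when the one before it is completed fails the run):
1. both tabs of the loose arm are through the slots of the empty upright, at the level of the other arm, the arm not yet down (x of shelf_arm in the frame of post_empty between -0.005 and 0.005 m and y of shelf_arm in the frame of post_empty between -0.012 and 0.012 m and z of shelf_arm in the frame of post_empty between 0.1275 and 0.143 m and angle between shelf_arm's own z axis and vertical below 0.12 rad), for 0.1 s.
2. the arm is fully down and its catch has snapped out (x of shelf_arm in the frame of post_empty between -0.004 and 0.004 m and y of shelf_arm in the frame of post_empty between -0.012 and 0.012 m and z of shelf_arm in the frame of post_empty between 0.123 and 0.127 m and angle between shelf_arm's own z axis and vertical below 0.05 rad and value of joint catch below 0.0015 m), for 0.2 s.
3. the shelf lies level across both arms (x of vial_shelf in the frame of rack_base between -0.081 and -0.057 m and y of vial_shelf in the frame of rack_base between -0.03 and 0.03 m and z of vial_shelf in the frame of rack_base between 0.135 and 0.143 m and angle between vial_shelf's own z axis and vertical below 0.035 rad and angle between the y axis of vial_shelf and the y axis of rack_base, either way round below 0.15 rad), for 0.2 s.
At the end, for the whole second after the job is handed in: The arm hangs on the empty upright fully down (underside 125 mm up, within 3 mm, upright within 0.05 rad) with its catch out (within 1.5 mm), and the shelf lies level (0.035 rad) across both arms inside the end lips, along the rack (0.15 rad) and centred within 30 mm, all at rest (all of step 3 and x of shelf_arm in the frame of post_empty between -0.004 and 0.004 m and y of shelf_arm in the frame of post_empty between -0.012 and 0.012 m and z of shelf_arm in the frame of post_empty between 0.122 and 0.128 m and angle between shelf_arm's own z axis and vertical below 0.05 rad and value of joint catch below 0.0015 m and linear speed of each of shelf_arm, vial_shelf below 0.02 m/s); the robot touches nothing.
It fails at once if the loose arm is forced against the upright with more than 50 N while it is being hung (the shelf still on the worktop) (contact force between shelf_arm and post_empty above 50 N and height (world z) of vial_shelf below 0.02 m).
It fails at once if the shelf is dropped or slammed onto the arms (more than 40 N on one of them) (contact force between vial_shelf and shelf_arm above 40 N or contact force between vial_shelf and post_full above 40 N).
It fails at once if vial_red is moved by more than 20 mm or tipped (distance of vial_red from where it was at the start of the episode above 0.02 m or angle between vial_red's own z axis and vertical above 0.3 rad).
It fails at once if vial_blue is moved by more than 20 mm or tipped (distance of vial_blue from where it was at the start of the episode above 0.02 m or angle between vial_blue's own z axis and vertical above 0.3 rad).
It fails at once if timer is moved by more than 20 mm or tipped (distance of timer from where it was at the start of the episode above 0.02 m or angle between timer's own z axis and vertical above 0.3 rad).
It also fails if it takes over 72 s, if anything falls off the work surface, if the arm or the gripper's body presses on something with over 40 N, if the wrist force passes 120 N, or if a joint passes its speed limit or range.

## Working session

There is one attempt and no reset: what is moved stays moved. The work goes in short steps, each a Python script; the robot and the scene stay as the last script left them, time stands still between calls to the robot, and variables do not carry over. Pictures are saved under pics/ and viewed, at most 10 in all, crops included, and the job is handed in when it is done.

```bash
ls; mkdir -p pics
cat > h.py <<'E'
import numpy as np, cv2
from cell import manip, inverse_kinematics, cams, order
from scipy.spatial.transform import Rotation as R
def cap(name):
    s=manip.state(); c=cams.capture(name)
    if name=="wrist":
        T=np.eye(4);T[:3,:3]=R.from_rotvec(s["tcp_rot"]).as_matrix();T[:3,3]=s["tool_pos"]
        c["T"]=T@c["T_tool_cam"]
    else:
        T=np.eye(4);o=np.array(c["orientation"])
        T[:3,:3]=o if o.shape==(3,3) else R.from_rotvec(o).as_matrix()
        T[:3,3]=c["position"];c["T"]=T
    return c
def rays(c,uv):
    K=np.array(c["intrinsics"]);d=np.array([c["k1"],0,0,0,0.])
    uv=np.asarray(uv,float).reshape(-1,1,2)
    n=(uv.reshape(-1,2)-K[:2,2])/[K[0,0],K[1,1]]
    r=n.copy()
    for _ in range(20): r=n/(1+c["k1"]*(r**2).sum(1,keepdims=True))
    return np.c_[r,np.ones(len(r))]
def cloud(c):
    h,w=c["z_map"].shape
    v,u=np.mgrid[:h,:w]
    P=rays(c,np.c_[u.ravel(),v.ravel()])*c["z_map"].reshape(-1,1)
    P=P@c["T"][:3,:3].T+c["T"][:3,3]
    P[c["z_map"].ravel()==0]=np.nan
    return P.reshape(h,w,3)
def proj(c,P):
    q=(np.atleast_2d(P)-c["T"][:3,3])@c["T"][:3,:3]
    r=q[:,:2]/q[:,2:];r=r*(1+c["k1"]*(r**2).sum(1,keepdims=True))
    K=np.array(c["intrinsics"]);return r*[K[0,0],K[1,1]]+K[:2,2]
def plane(c,uv,z):
    d=rays(c,uv)@c["T"][:3,:3].T;o=c["T"][:3,3]
    return o+d*((z-o[2])/d[:,2:])
E
python3 - <<'E'
from h import *
import pickle
for n in ["scene","side"]:
    c=cap(n);cv2.imwrite(f"pics/{n}0.png",c["image"]);pickle.dump(c,open(n+"0.pkl","wb"))
    print(n,c["T"].round(3).tolist(),c["k1"],np.array(c["intrinsics"]).tolist(),(c["z_map"]>0).mean())
print(manip.state())
E
```

```text
pics
scene [[0.611, -0.375, 0.698, -0.21], [-0.792, -0.287, 0.539, -0.491], [-0.002, -0.882, -0.472, 0.607], [0.0, 0.0, 0.0, 1.0]] -0.13073734208652601 [[487.6672117398328, 0.0, 326.26693740339834], [0.0, 487.6672117398328, 245.7917016606247], [0.0, 0.0, 1.0]] 0.9959733072916667
side [[0.896, -0.25, 0.367, 0.167], [-0.443, -0.477, 0.759, -0.743], [-0.015, -0.843, -0.538, 0.675], [0.0, 0.0, 0.0, 1.0]] -0.07655045152467578 [[497.41972053902646, 0.0, 331.352624029018], [0.0, 497.41972053902646, 244.3118792573246], [0.0, 0.0, 1.0]] 0.9957779947916666
{'clock': 0.1, 'joint_pos': array([ 1.08306838e+00,  2.64680872e-01,  1.60520153e+00, -1.23613842e-06,
        1.27371344e+00, -3.69020773e-02]), 'joint_velocities': array([ 0.00116924, -0.00242053, -0.00356616,  0.00036375, -0.00012294,
       -0.0015308 ]), 'tau': array([-1.18465678e-04, -5.03621364e+01, -3.58072150e+01,  7.30621512e-02,
        2.34946143e-02, -5.87393242e-05]), 'tool_pos': array([0.29381135, 0.60700039, 0.23752985]), 'tcp_rot': array([-7.02057088e-01, -3.06160980e+00,  3.03894259e-03]), 'contact_force': array([-1.0537222 ,  0.81217269, -0.1827568 ]), 'moment': array([ 0.06825816,  0.07569775, -0.04516499]), 'grasp_force': 0.0, 'gripper_width': 0.0883120158479768}
```

View pics/scene0.png

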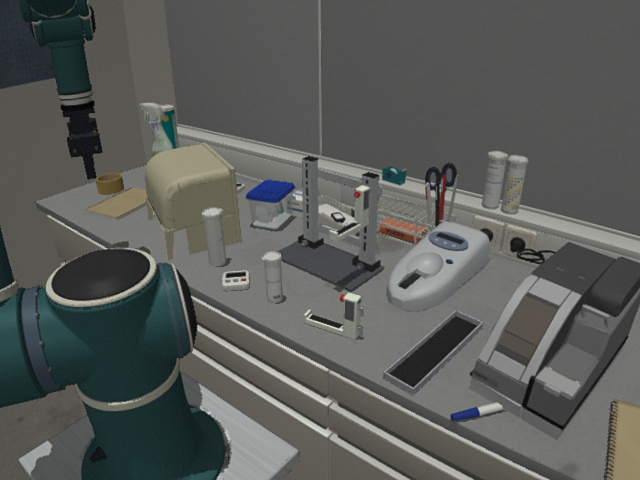

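View pics/side0.png

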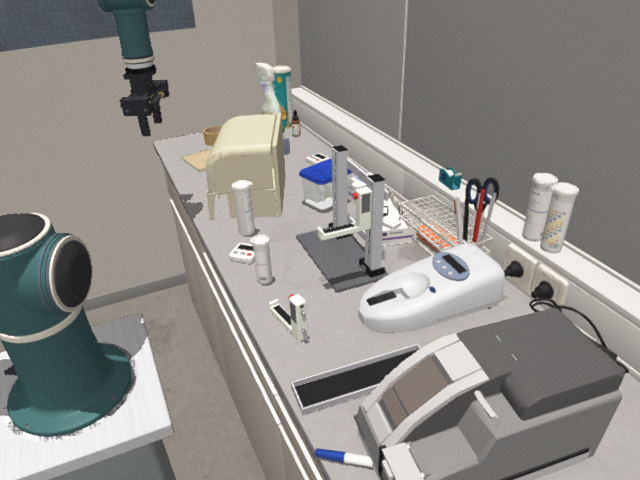

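The scene picture shows the rack with uprights at (311,200) and (370,220), a hung arm by (345,215), the loose arm at (340,315), the shelf at (435,350), the vials at (215,240) and (273,280), and the timer at (236,280). The side picture shows the same objects. Next I'll build metric point clouds and a top-down map.

Run:
```python
from h import *
import pickle
cs={n:pickle.load(open(n+"0.pkl","rb")) for n in ["scene","side"]}
def at(n,pts):
    c=cs[n];P=cloud(c)
    for u,v in pts: print(n,(u,v),P[v,u].round(3))
at("scene",[(311,165),(370,178),(311,200),(372,220),(362,190),(330,232),(350,300),(352,325),(310,318),(435,350),(390,380),(475,320),(330,265),(215,215),(272,260),(236,275),(370,262),(312,238)])
at("side",[(340,150),(376,180),(375,225),(362,195),(325,232),(297,300),(300,325),(278,308),(360,375),(345,255),(244,188),(261,240),(243,253)])
S=1000 # mm
W,H=800,600
out=[]
x0,x1,y0,y1=0.3,0.9,-0.5,0.3
img=np.zeros((600,800,3),np.uint8);zb=np.full((600,800),-1.)
for n,c in cs.items():
    P=cloud(c).reshape(-1,3);I=c["image"].reshape(-1,3)
    ok=np.isfinite(P).all(1)&(P[:,2]<0.3)&(P[:,0]>x0)&(P[:,0]<x1)&(P[:,1]>y0)&(P[:,1]<y1)
    P=P[ok];I=I[ok];o=np.argsort(P[:,2]);P=P[o];I=I[o]
    for p,q in zip(P,I):
        r=int((x1-p[0])*S);k=int((y1-p[1])*S)
        if p[2]>zb[max(r-1,0),k]-.003:
            img[max(r-1,0):r+2,max(k-1,0):k+2]=q;zb[max(r-1,0):r+2,max(k-1,0):k+2]=p[2]
for g in range(0,800,100): img[:,g]=(0,255,0)
for g in range(0,600,100): img[g]=(0,255,0)
cv2.imwrite("pics/top.png",img)
```

```text
scene (311, 165) [0.653 0.222 0.229]
scene (370, 178) [0.645 0.049 0.236]
scene (311, 200) [0.654 0.225 0.137]
scene (372, 220) [0.647 0.04  0.137]
scene (362, 190) [0.616 0.05  0.217]
scene (330, 232) [0.527 0.069 0.145]
scene (350, 300) [ 0.412 -0.065  0.09 ]
scene (352, 325) [ 0.414 -0.071  0.033]
scene (310, 318) [0.401 0.023 0.015]
scene (435, 350) [ 0.477 -0.219  0.003]
scene (390, 380) [ 0.355 -0.194  0.006]
scene (475, 320) [ 0.598 -0.247  0.014]
scene (330, 265) [0.601 0.125 0.01 ]
scene (215, 215) [0.447 0.346 0.138]
scene (272, 260) [0.41  0.13  0.109]
scene (236, 275) [0.424 0.265 0.015]
scene (370, 262) [0.652 0.044 0.023]
scene (312, 238) [0.653 0.223 0.031]
side (340, 150) [0.661 0.226 0.24 ]
side (376, 180) [0.65  0.043 0.242]
side (375, 225) [0.652 0.044 0.135]
side (362, 195) [0.621 0.049 0.212]
side (325, 232) [0.54  0.059 0.141]
side (297, 300) [ 0.422 -0.065  0.093]
side (300, 325) [ 0.421 -0.075  0.04 ]
side (278, 308) [0.411 0.021 0.014]
side (360, 375) [ 0.477 -0.208  0.004]
side (345, 255) [0.627 0.136 0.011]
side (244, 188) [0.456 0.345 0.138]
side (261, 240) [0.426 0.142 0.108]
side (243, 253) [0.408 0.245 0.019]
```

View pics/top.png

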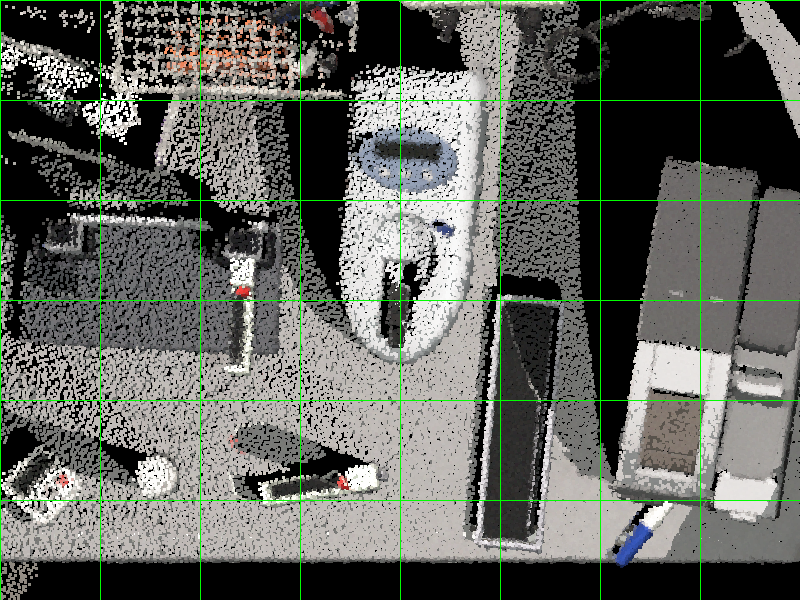

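The empty upright is the left one (about (0.655, 0.224)) and the full one is at about (0.65, 0.045). The loose arm's leg is at (0.42,-0.07), with the arm pointing +y, and the shelf is centred near (0.475,-0.215). I'll refine these from above with the wrist camera.

```bash
cat >> h.py <<'E'
def down(psi): return (R.from_euler('z',psi)*R.from_euler('x',np.pi)).as_rotvec()
def st(): 
    s=manip.state();print('t',round(s["clock"],2),'p',s["tool_pos"].round(4),'F',s["contact_force"].round(1),'M',s["moment"].round(2),'w',round(s["gripper_width"],4),'g',round(float(s["grasp_force"]),1),'q',s["joint_pos"].round(2));return s
E
python3 - <<'E'
from h import *
import pickle
p=manip.state()["tool_pos"]
manip.move_linear([p[0],p[1],0.36],rate=.3)
for i,(x,y,z,psi) in enumerate([(0.5,0.14,0.42,np.pi/2+1.57),(0.43,-0.12,0.40,np.pi/2),(0.46,-0.16,0.40,np.pi/2)]):
    manip.move_pose([x,y,z],down(psi)); manip.dwell(.3)
    c=cap("wrist");pickle.dump(c,open(f"w{i}.pkl","wb"));cv2.imwrite(f"pics/w{i}.png",c["image"])
    if i==0: print(c["T_tool_cam"].round(3).tolist(),c["k1"],np.array(c["intrinsics"]).tolist())
    st()
a=[cv2.resize(cv2.imread(f"pics/w{i}.png"),(400,300)) for i in (0,1)]
cv2.imwrite("pics/w01.png",np.hstack(a))
E
```

```text
[[0.001, -0.963, -0.271, 0.07], [1.0, 0.001, 0.0, 0.002], [-0.0, -0.271, 0.963, -0.147], [0.0, 0.0, 0.0, 1.0]] -0.05056080537293598 [[332.5093528526209, 0.0, 317.9869998424762], [0.0, 332.5093528526209, 242.0947549334404], [0.0, 0.0, 1.0]]
t 2.88 p [0.5    0.1404 0.4199] F [ 1.   0.1 -0.2] M [ 0.02 -0.07 -0.03] w 0.0881 g 0.0 q [ 0.23 -0.09  1.66  0.    1.57 -1.34]
t 4.28 p [ 0.4303 -0.1194  0.4   ] F [ 0.3 -0.1  0.1] M [-0.02  0.04 -0.02] w 0.0881 g 0.0 q [-0.33 -0.24  1.82  0.    1.56 -0.33]
t 4.94 p [ 0.4597 -0.1595  0.4003] F [-0.2  0.6 -0.1] M [-0.09  0.01 -0.01] w 0.0879 g 0.0 q [-0.39 -0.16  1.76  0.    1.54 -0.39]
```

View pics/w01.png

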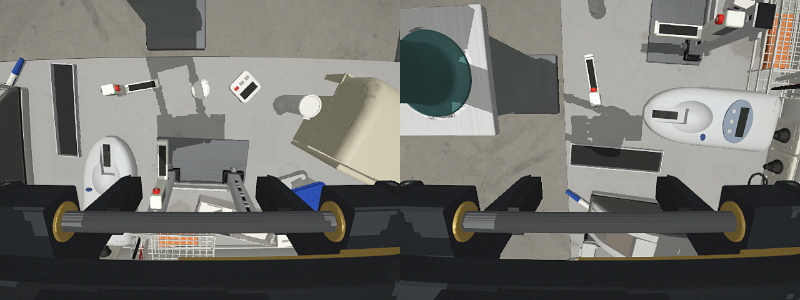

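The wrist views show the rack top-down (uprights at about (330,355) and (475,360) full-res) plus the loose arm and shelf. I'll fit rectangles on the clouds.

Run:
```python
from h import *
import pickle
D={n:pickle.load(open(n+".pkl","rb")) for n in ["scene0","side0","w0","w1","w2"]}
def rect(name,box,zr,names):
    for n in names:
        P=cloud(D[n]).reshape(-1,3);P=P[np.isfinite(P).all(1)]
        x0,x1,y0,y1=box
        Q=P[(P[:,0]>x0)&(P[:,0]<x1)&(P[:,1]>y0)&(P[:,1]<y1)&(P[:,2]>zr[0])&(P[:,2]<zr[1])]
        if len(Q)<8: print(name,n,len(Q));continue
        (c,s,a)=cv2.minAreaRect((Q[:,:2]*1000).astype(np.float32))
        print(name,n,len(Q),'c',np.round(c,1),'s',np.round(s,1),'a',round(a,2),'z',np.percentile(Q[:,2],[5,50,95]).round(4))
A=list(D)
rect("shelf",(.32,.63,-.31,-.12),(.009,.025),A)
rect("legtop",(.38,.46,-.12,-.03),(.084,.1),A)
rect("armbar",(.37,.46,-.09,.08),(.008,.03),A)
rect("armall",(.37,.46,-.12,.08),(.008,.1),A)
rect("upE",(.62,.70,.18,.27),(.232,.25),A)
rect("upF",(.635,.70,.0,.09),(.232,.25),A)
rect("upEmid",(.62,.70,.18,.27),(.06,.2),A)
rect("base",(.5,.72,-.02,.3),(.005,.013),A)
rect("footE",(.62,.72,.17,.28),(.018,.03),A)
rect("footF",(.62,.72,.0,.09),(.018,.03),A)
rect("armF",(.5,.62,0.02,.09),(.13,.155),A)
```

```text
shelf scene0 1013 c [ 490.  -185.5] s [139.4 274. ] a 84.88 z [0.0098 0.015  0.0211]
shelf side0 1094 c [ 488.9 -194.8] s [287.1 110.7] a 16.52 z [0.0098 0.0149 0.0221]
shelf w0 1435 c [ 476.9 -217.4] s [ 66.9 250.2] a 84.93 z [0.0096 0.0151 0.0177]
shelf w1 1016 c [ 480.3 -184.2] s [133.7 249.4] a 84.87 z [0.01   0.016  0.0184]
shelf w2 1020 c [ 479.7 -183.9] s [135.7 248.6] a 85.31 z [0.0101 0.0162 0.0183]
legtop scene0 174 c [420.3 -60.7] s [25.3 39.6] a 3.86 z [0.0847 0.0911 0.0935]
legtop side0 169 c [422.  -59.3] s [22.6 41.8] a 10.09 z [0.0852 0.0912 0.0935]
legtop w0 441 c [420.5 -56.8] s [23.4 41.7] a 11.06 z [0.0861 0.0921 0.094 ]
legtop w1 416 c [420.7 -57.5] s [21.3 42.1] a 9.06 z [0.0871 0.0924 0.094 ]
legtop w2 460 c [421.2 -57.6] s [22.8 40.8] a 9.71 z [0.0872 0.0924 0.094 ]
armbar scene0 555 c [414.2 -24.7] s [ 25.3 126.3] a 9.46 z [0.0092 0.0145 0.0267]
armbar side0 458 c [416.4 -23. ] s [ 23.7 126.6] a 8.68 z [0.0097 0.0145 0.0274]
armbar w0 823 c [413.9 -15.1] s [ 22.4 113.3] a 10.22 z [0.0126 0.0153 0.0238]
armbar w1 812 c [415.2 -20.6] s [ 22.1 124.3] a 9.39 z [0
[... 1906 characters left out ...]
5  0.0281]
footF side0 219 c [644.4  53.9] s [36.8 66.9] a 20.9 z [0.0188 0.0246 0.0288]
footF w0 196 c [648.2  73.4] s [32.7 48.9] a 85.34 z [0.0192 0.0259 0.0282]
footF w1 455 c [646.   52.2] s [45.4 50.2] a 6.68 z [0.0193 0.0254 0.0282]
footF w2 537 c [643.7  55.8] s [40.3 63.9] a 15.68 z [0.0192 0.0256 0.0283]
armF scene0 355 c [572.7  59.2] s [23.8 94.5] a 87.65 z [0.1314 0.1396 0.15  ]
armF side0 411 c [573.5  60.3] s [26.2 93.3] a 88.91 z [0.1315 0.1393 0.1484]
armF w0 1145 c [572.8  63.7] s [22.6 92.4] a 87.27 z [0.1365 0.1401 0.1488]
armF w1 1966 c [573.   62.8] s [23.4 95.1] a 87.41 z [0.1344 0.14   0.1491]
armF w2 1936 c [573.4  62.4] s [23.5 94. ] a 87.25 z [0.1334 0.14   0.1479]
```

Measurements agree: loose arm origin (0.4237,-0.074), yaw about -80.6°, leg top at 0.092, and rack yaw about -2.7°. Now I'll grasp the arm.

Run:
```python
from h import *
import pickle
for n in ["scene0","w0"]:
    P=cloud(pickle.load(open(n+".pkl","rb"))).reshape(-1,3);P=P[np.isfinite(P).all(1)]
    Q=P[(P[:,2]>.2)&(P[:,2]<.5)&(P[:,0]>.45)&(P[:,0]<.8)&(P[:,1]>.26)&(P[:,1]<.5)]
    print(n,len(Q),Q.min(0) if len(Q) else 0,Q.max(0) if len(Q) else 0)
yaw=np.deg2rad(-80.6);psi=yaw+np.pi
g=np.array([.4237,-.074])-.014*np.array([np.cos(yaw),np.sin(yaw)])
manip.move_pose([*g,.16],down(psi));manip.set_gripper(.05)
manip.move_linear([*g,.055],rate=.1);st()
manip.set_gripper(.0,force=50);manip.dwell(.2);st()
manip.move_linear([*g,.075],rate=.06);manip.dwell(.2);st()
manip.move_linear([*g,.34],rate=.25)
r=np.deg2rad(-2.7);ex=np.array([np.cos(r),np.sin(r)]);ey=np.array([-ex[1],ex[0]])
# hang point guess: front face of empty upright
f=np.array([.649,.237])
t=f-ex*(.014+.045)
manip.move_pose([*t,.34],down(r+np.pi))
manip.move_linear([*t,.139+.055],rate=.2);manip.dwell(.3);st()
for n in ["wrist","scene","side"]:
    c=cap(n);pickle.dump(c,open(f"pre_{n}.pkl","wb"));cv2.imwrite(f"pics/pre_{n}.png",c["image"])
a=cv2.imread("pics/pre_wrist.png")
b=cv2.resize(cv2.imread("pics/pre_side.png")[130:290,270:430],(480,480),interpolation=cv2.INTER_CUBIC)
cv2.imwrite("pics/pre.png",np.hstack([cv2.resize(a,(400,300)),cv2.resize(b,(300,300))]))
```

```text
scene0 793 [0.45011266 0.39519157 0.20000492] [0.6069926  0.49996533 0.21364848]
w0 7800 [0.45002416 0.39859654 0.20000187] [0.59786143 0.49998269 0.21431359]
t 7.88 p [ 0.4221 -0.0603  0.0556] F [0.  0.4 1.3] M [-0.07  0.06  0.  ] w 0.0499 g 0.0 q [-0.2  -0.01  2.29  0.    0.86 -0.36]
t 8.61 p [ 0.4216 -0.0602  0.0552] F [0.  0.3 2.8] M [-0.04  0.16  0.  ] w 0.0218 g 50.0 q [-0.2  -0.01  2.29 -0.    0.86 -0.36]
t 9.29 p [ 0.4211 -0.0601  0.0747] F [-0.3  0.7 -2. ] M [-0.09  0.08 -0.02] w 0.0212 g 50.0 q [-0.2  -0.04  2.27 -0.    0.91 -0.36]
t 12.98 p [0.5907 0.24   0.1953] F [ 0.4 -0.5 -1.6] M [ 0.01 -0.01  0.01] w 0.0216 g 50.0 q [ 0.35  0.22  1.74 -0.    1.18 -1.18]
```

View pics/pre.png

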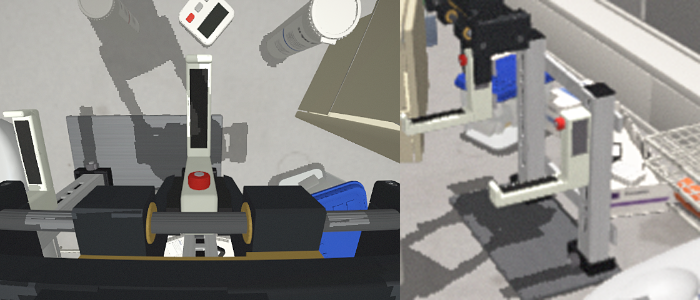

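The pre-insert picture shows the arm held straight in front of the empty upright, red knob forward. I'll compare the side faces (−y faces) of the held leg and the upright, with the full upright and its hung arm as the reference.

Run:
```python
from h import *
import pickle
r=np.deg2rad(-2.7);ex=np.array([np.cos(r),np.sin(r)]);ey=np.array([-ex[1],ex[0]])
o=np.array([.649,.237]); 
for n in ["scene","side"]:
    c=pickle.load(open(f"pre_{n}.pkl","rb"));P=cloud(c)
    # surface normals
    du=np.gradient(P,axis=1);dv=np.gradient(P,axis=0);N=np.cross(du,dv);N/=np.linalg.norm(N,axis=2,keepdims=True)+1e-12
    P=P.reshape(-1,3);N=N.reshape(-1,3)
    u=(P[:,:2]-o)@ex;v=(P[:,:2]-o)@ey;z=P[:,2];nx=np.abs(N[:,:2]@ex);ny=np.abs(N[:,:2]@ey)
    def face(name,ur,vr,zr,comp):
        m=(u>ur[0])&(u<ur[1])&(v>vr[0])&(v<vr[1])&(z>zr[0])&(z<zr[1])
        a,b=((u,v) if comp=='u' else (v,u)); nn=nx if comp=='u' else ny
        m&=nn>.85
        q=a[m]
        if m.sum()<5: print(n,name,m.sum());return
        sl=np.polyfit(b[m],q,1)[0] if m.sum()>10 else 0
        print(n,name,m.sum(),comp,'med',round(np.median(q)*1000,1),'sd',round(q.std()*1000,1),'slope',round(sl,3), 'other',(np.percentile(b[m],[2,98])*1000).round(1))
    Vf=-.18
    face("postE side",(.003,.03),(-.04,0),(.05,.235),'v')
    face("postF side",(.003,.03),(Vf-.04,Vf),(.05,.235),'v')
    face("armE side",(-.075,-.045),(-.03,0),(.145,.19),'v')
    face("armE bar",(-.155,-.08),(-.03,0),(.140,.152),'v')
    face("armF side",(-.028,-.003),(Vf-.03,Vf),(.14,.21),'v')
    face("armF bar",(-.11,-.03),(Vf-.03,Vf),(.125,.139),'v')
    face("postE front",(-.02,.02),(-.02,.02),(.05,.235),'u')
    face("postF front",(-.02,.02),(Vf-.02,Vf+.02),(.05,.120),'u')
    face("armF front",(-.04,-.015),(Vf-.02,Vf+.02),(.15,.20),'u')
    face("armE front",(-.1,-.06),(-.02,.02),(.16,.20),'u')
    face("armE tip",(-.18,-.14),(-.02,.02),(.14,.16),'u')
```

```text
scene postE side 287 v med -14.2 sd 1.9 slope -0.007 other [ 4.1 28.3]
scene postF side 337 v med -194.9 sd 1.4 slope -0.003 other [ 3.8 28.1]
scene armE side 94 v med -11.8 sd 1.3 slope 0.008 other [-73.5 -46.9]
scene armE bar 45 v med -11.3 sd 1.5 slope 0.015 other [-151.9  -87.1]
scene armF side 150 v med -191.2 sd 1.5 slope -0.042 other [-25.3  -3.5]
scene armF bar 68 v med -190.6 sd 1.0 slope 0.01 other [-108.   -32.9]
scene postE front 175 u med 3.2 sd 2.8 slope 0.085 other [-14.9  13.2]
scene postF front 99 u med 3.5 sd 1.4 slope 0.027 other [-193.8 -167.8]
scene armF front 70 u med -24.9 sd 1.5 slope 0.001 other [-190.6 -173.3]
scene armE front 68 u med -69.2 sd 1.6 slope 0.053 other [-13.2  12.7]
scene armE tip 27 u med -157.7 sd 1.0 slope 0.011 other [-11.4   4.3]
side postE side 323 v med -12.4 sd 2.0 slope 0.021 other [ 4.4 29.1]
side postF side 487 v med -192.8 sd 1.6 slope 0.009 other [ 5.2 28.3]
side armE side 74 v med -9.9 sd 2.0 slope 0.047 other [-72.1 -45.7]
side armE bar 54 v med -9.8 sd 1.8 slope 0.005 other [-154.8  -80.6]
side armF side 159 v med -189.4 sd 1.6 slope -0.011 other [-22.8  -3.2]
side armF bar 74 v med -189.1 sd 1.5 slope -0.006 other [-107.2  -32.3]
side postE front 270 u med 3.9 sd 2.7 slope -0.035 other [-14.1  17.7]
side postF front 140 u med 4.0 sd 1.5 slope 0.045 other [-192.6 -162. ]
side armF front 78 u med -24.0 sd 0.9 slope 0.009 other [-189.9 -170.1]
side armE front 44 u med -69.2 sd 1.4 slope -0.012 other [-11.7  10.8]
side armE tip 15 u med -157.1 sd 0.4 slope -0.009 other [-11.3   7.6]
```

The reference spacing says the held arm must shift +1.3 mm along the rack; the gap is about 44.5 mm. I'll insert with force monitoring, and search sideways if it is blocked.

```bash
cat > ins.py <<'E'
from h import *
r=np.deg2rad(-2.7);ex=np.array([np.cos(r),np.sin(r),0]);ey=np.array([-ex[1],ex[0],0]);ez=np.array([0,0,1.])
O=np.array([.649,.237,0])
def uvz(p): d=np.asarray(p)-O;return np.array([d@ex,d@ey,p[2]])
def go(u,v,z,rate=.03):
    manip.move_linear(O+u*ex+v*ey+z*ez,rate=rate)
def rd(F0):
    s=manip.state();F=s["contact_force"]-F0
    return uvz(s["tool_pos"]),np.array([F@ex,F@ey,F[2]]),s["clock"]
E
python3 - <<'E'
from ins import *
u0,v0,z0=uvz(manip.state()["tool_pos"]);print(np.round([u0,v0,z0],4))
v=v0+.0013;z=.1935
go(u0+.030,v,z,.08);manip.dwell(.3)
F0=manip.state()["contact_force"]
u,_,_=uvz(manip.state()["tool_pos"]);print(rd(F0))
u=u0+.030;end=u0+.0465
while u<end:
    u+=.001;go(u,v,z,.02)
    p,F,t=rd(F0);print(round(t,2),np.round((p-[u0,v0,0])*1000,2),F.round(1))
    if F[0]<-7: break
E
```

```text
[-5.890e-02  1.000e-04  1.944e-01]
(array([-0.02917176,  0.00144143,  0.19354473]), array([0., 0., 0.]), 13.9583)
14.21 [ 31.     1.3  193.58] [-0.1  0.6  0.1]
14.46 [ 32.05   1.3  193.49] [0.6 1.  1.4]
14.71 [ 33.07   1.31 193.5 ] [ 0.1 -0.2  0.3]
14.96 [ 34.06   1.31 193.52] [0.  0.1 0.5]
15.21 [ 35.06   1.29 193.5 ] [0.8 0.1 0.9]
15.46 [ 36.06   1.28 193.5 ] [ 0.4  0.5 -0.3]
15.71 [ 37.06   1.27 193.47] [-0.9  0.4  0.5]
15.96 [ 38.06   1.28 193.47] [-0.1 -0.2  0.6]
16.21 [ 39.08   1.3  193.51] [ 0.2  0.9 -0.8]
16.46 [ 40.08   1.27 193.49] [0.  0.8 0.4]
16.71 [ 41.06   1.29 193.5 ] [ 0.5 -0.2 -0.3]
16.96 [ 42.07   1.31 193.51] [-0.5  0.9  1.4]
17.21 [ 43.06   1.31 193.51] [-1.2  0.3  0.2]
17.46 [ 43.53   1.29 193.32] [-1.9 -0.2  0.9]
17.71 [ 44.21   1.31 193.25] [-4.5 -0.6  1.8]
17.96 [ 44.9    1.31 193.23] [-5.8 -0.5  1.8]
18.21 [ 44.93   1.31 193.24] [-9.4  0.2  3.8]
```

The tabs are through (no blockage until the back face touched at the predicted 44.5 mm). Now I'll push down, watching the force.

Run:
```python
from ins import *
s=manip.state();p0=uvz(s["tool_pos"]);F0=np.array([0,0,-1.0])
u=p0[0]-.0002;v=p0[1];z=p0[2]
go(u,v,z);manip.dwell(.2);print(rd(F0))
while z>.1785:
    z-=.001;go(u,v,z,.02)
    p,F,t=rd(F0);print(round(t,2),np.round(p*1000,2),F.round(1))
    if F[2]>17 or F[0]<-15 or abs(F[1])>10: break
c=cap("side");cv2.imwrite("pics/down.png",c["image"])
```

```text
(array([-0.01425821,  0.00139961,  0.1931754 ]), array([-5.08494558, -0.12648865,  0.6155364 ]), 18.6583)
18.91 [-14.13   1.47 192.91] [-6.1 -0.3  3. ]
19.16 [-14.1    1.55 192.55] [-6.7 -0.4  6.1]
19.41 [-14.12   1.69 191.8 ] [-7.6 -0.6  6. ]
19.66 [-14.13   1.82 191.05] [-8.4 -0.7  7.5]
19.91 [-14.16   1.91 190.21] [-7.6 -0.2  6.1]
20.16 [-14.19   1.99 189.41] [-9.7 -0.3  7.5]
20.41 [-14.41   1.77 187.25] [-7.6 -0.3  3.5]
20.66 [-14.7    1.66 185.32] [-5.7  0.3  1.5]
20.91 [-14.65   1.67 184.38] [-7.  -0.1  1.6]
21.16 [-14.64   1.66 183.33] [-6.7 -0.   1.4]
21.41 [-13.91   1.52 181.89] [-3.4  1.3 -0.5]
21.66 [-13.92   1.48 181.21] [-2.7  1.2 -0.9]
21.91 [-13.9    1.43 180.35] [-2.9  0.2  0. ]
22.16 [-13.92   1.47 180.13] [-5.6 -0.3  4.5]
22.41 [-13.89   1.49 180.03] [-6.7 -1.4  8.6]
```

The snap shows clearly: the nose sprang out about 1.7 mm above rest, with a hard stop at the predicted 125 mm and a peak under 10 N. I'll release, look again, and measure the shelf and its clearances.

Run:
```python
from ins import *
import pickle
s=manip.state();p=uvz(s["tool_pos"])
go(p[0]-.0003,p[1],.1803);st()
manip.set_gripper(.045);manip.dwell(.2);st()
go(p[0],p[1],.34,.2)
manip.move_pose([.44,-.13,.40],down(np.pi/2));manip.dwell(.3)
c3=cap("wrist");cs=cap("side");pickle.dump(c3,open("w3.pkl","wb"))
manip.move_pose([.47,-.19,.36],down(np.deg2rad(-5)));manip.dwell(.3)
c4=cap("wrist");cc=cap("scene");st()
for n,c in [("w3",c3),("w4",c4)]:
    P=cloud(c).reshape(-1,3);P=P[np.isfinite(P).all(1)]
    d=(P[:,:2]-[.478,-.217]);e=np.deg2rad(-5);a=d@[np.cos(e),np.sin(e)];b=d@[-np.sin(e),np.cos(e)]
    Q=P[(abs(a)<.14)&(abs(b)<.042)&(P[:,2]>.009)&(P[:,2]<.021)]
    (q,sz,ang)=cv2.minAreaRect((Q[:,:2]*1000).astype(np.float32));print(n,len(Q),np.round(q,1),np.round(sz,1),round(ang,2),np.percentile(Q[:,2],[50,95]).round(4))
    for nm,m in [("body -y",(abs(a)<.045)&(b<-.05)&(b>-.16)&(P[:,2]>.055)&(P[:,2]<.3)),("body +y",(abs(a)<.045)&(b>.05)&(b<.16)&(P[:,2]>.055)&(P[:,2]<.3)),("fing",(abs(a)<.02)&(abs(b)>.036)&(abs(b)<.09)&(P[:,2]>.006)&(P[:,2]<.3))]:
        print(n,nm,m.sum(),(np.sort(abs(b[m]))[:3]).round(3))
for n,c in [("side",cs),("scene",cc),("w0",pickle.load(open("w0.pkl","rb")))]:
    P=cloud(c).reshape(-1,3);P=P[np.isfinite(P).all(1)];u=(P-O)@ex;v=(P-O)@ey+.09
    m=(abs(v)<.06)&(u>-.1)&(u<.1)&(P[:,2]>.14)&(P[:,2]<.3);print(n,"bar",m.sum(),np.sort(u[m])[:5].round(3))
    m=(abs(v-.09)<.02)&(u>-.13)&(u<-.04)&(P[:,2]>.13)&(P[:,2]<.146);print(n,'armE top z',m.sum(),np.median(P[m,2]).round(4)); 
    m=(abs(v+.09)<.02)&(u>-.1)&(u<-.04)&(P[:,2]>.13)&(P[:,2]<.146);print(n,'armF top z',np.median(P[m,2]).round(4))
b=cv2.resize(cs["image"][130:290,270:430],(400,400),interpolation=cv2.INTER_CUBIC)
cv2.imwrite("pics/hung.png",np.hstack([b,cv2.resize(cc["image"][140:300,270:430],(400,400),interpolation=cv2.INTER_CUBIC)]))
```

```text
t 22.71 p [0.6352 0.2391 0.1802] F [-3.1  0.   0.6] M [0.02 0.43 0.07] w 0.0213 g 50.0 q [ 0.32  0.31  1.66 -0.    1.18 -1.2 ]
t 23.43 p [0.6349 0.2391 0.1803] F [ 0.3 -0.6  1. ] M [ 0.02 -0.04 -0.04] w 0.0451 g 0.0 q [ 0.32  0.31  1.66 -0.    1.18 -1.2 ]
t 28.14 p [ 0.47   -0.1899  0.3601] F [-0.  -0.9  0.4] M [-0.01  0.18  0.01] w 0.0451 g 0.0 q [-0.43 -0.11  1.79  0.    1.47  1.22]
w3 1023 [ 477.3 -218.7] [ 64.7 249.1] 84.84 [0.016  0.0182]
w3 body -y 1802 [0.099 0.1   0.1  ]
w3 body +y 0 []
w3 fing 0 []
w4 995 [ 476.5 -217.6] [ 64.2 249.3] 84.75 [0.0166 0.0183]
w4 body -y 4880 [0.101 0.101 0.101]
w4 body +y 0 []
w4 fing 0 []
side bar 169 [0.03 0.03 0.03 0.03 0.03]
side armE top z 218 0.1375
side armF top z 0.1387
scene bar 322 [0.027 0.027 0.027 0.027 0.028]
scene armE top z 203 0.1379
scene armF top z 0.1395
w0 bar 0 []
w0 armE top z 0 nan
w0 armF top z 0.14
  return _methods._mean(a, axis=axis, dtype=dtype,
  ret = ret.dtype.type(ret / rcount)
```

View pics/hung.png

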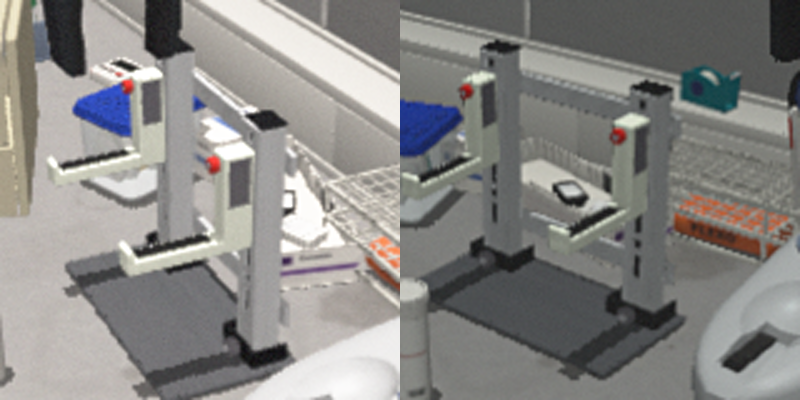

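The picture shows both arms at equal level, knobs alike, and the loose arm sitting flush on the left upright at (150,110). Now I'll grip the shelf, offset 3 mm away from the nearby machine, and check the tie bar height.

Run:
```python
from ins import *
c=cap("scene");P=cloud(c).reshape(-1,3);P=P[np.isfinite(P).all(1)];u=(P-O)@ex;v=(P-O)@ey+.09
m=(abs(v)<.06)&(u>.0)&(u<.06)&(P[:,2]>.1)&(P[:,2]<.3);print("bar z",np.percentile(P[m,2],[1,50,99]).round(3),np.percentile(u[m],[1,50,99]).round(3))
e=np.deg2rad(-5.2);n=np.array([-np.sin(e),np.cos(e)])
g=np.array([.4769,-.2181])+.003*n
manip.set_gripper(.088)
manip.move_pose([*g,.12],down(e))
manip.move_linear([*g,.03],rate=.12);st()
manip.move_linear([*g,.005],rate=.04);manip.dwell(.2);st()
manip.set_gripper(0,force=30);manip.dwell(.2);s=st()
p=s["tool_pos"];manip.move_linear([p[0],p[1],.03],rate=.06);manip.dwell(.2);s=st()
if s["gripper_width"]>.055: manip.move_linear([p[0],p[1],.34],rate=.2);manip.dwell(.2);st();print(p)
```

```text
bar z [0.192 0.204 0.214] [0.028 0.032 0.036]
t 30.82 p [ 0.478  -0.2155  0.0308] F [0.3 0.  0.7] M [ 0.03  0.19 -0.03] w 0.0881 g 0.0 q [-0.47  0.21  2.1   0.    0.83  1.19]
t 31.79 p [ 0.4774 -0.2152  0.0053] F [ 0.1 -0.  -0.8] M [ 0.07  0.21 -0.01] w 0.0878 g 0.0 q [-0.47  0.25  2.11  0.    0.78  1.19]
t 32.48 p [ 0.4774 -0.2154  0.0051] F [-1.  -2.3  0.6] M [-0.49  0.26  0.02] w 0.0636 g 30.0 q [-0.47  0.25  2.11 -0.    0.78  1.19]
t 33.24 p [ 0.477  -0.2152  0.0296] F [ 0.3 -0.5 -4.3] M [0.03 0.18 0.01] w 0.0637 g 30.0 q [-0.47  0.21  2.1   0.    0.83  1.19]
t 35.14 p [ 0.477  -0.2152  0.339 ] F [-0.2 -0.2 -4.3] M [-0.01  0.2  -0.01] w 0.063 g 30.0 q [-0.47 -0.07  1.79  0.    1.43  1.19]
[ 0.47735191 -0.2153792   0.00514711]
```

Shelf held (about 0.42 kg, level). The tie bar tops out at 0.214 and starts at least 4 mm behind the gripper body's reach. Now I'll place it.

Run:
```python
from ins import *
u,v=-.0735,-.0888;rot=down(r+np.pi/2)
t=O+u*ex+v*ey
manip.move_pose([t[0],t[1],.34],rot);manip.dwell(.2);st()
go(u,v,.235,.15);manip.dwell(.2);s=st();F0=s["contact_force"]
cw=cap("scene");cv2.imwrite("pics/pl.png",cw["image"][120:320,230:460])
z=.235
while z>.1405:
    z-=.004 if z>.154 else .001
    go(u,v,z,.04 if z>.154 else .02)
    p,F,tt=rd(F0)
    if z<.152: print(round(tt,2),np.round(p*1000,2),F.round(1))
    if F[2]>3.5 or np.abs(F).max()>6: print("stop",p,F,tt);break
```

```text
t 36.76 p [0.5716 0.1506 0.3401] F [-0.  -1.1 -3.4] M [-0.07  0.13 -0.04] w 0.0638 g 30.0 q [ 0.22  0.06  1.66 -0.    1.43  0.26]
t 37.81 p [0.5723 0.152  0.2366] F [-0.3  0.  -4.1] M [-0.03  0.02 -0.03] w 0.0637 g 30.0 q [0.22 0.11 1.79 0.   1.24 0.26]
43.21 [-73.69 -88.85 150.74] [ 1.1 -0.4  1. ]
43.46 [-73.49 -88.82 150.  ] [ 0.9 -0.2 -0.4]
43.71 [-73.56 -88.85 148.94] [0.4 0.7 0.1]
43.96 [-73.58 -88.84 147.89] [0.4 0.8 0.7]
44.21 [-73.57 -88.8  146.9 ] [-0.   0.4 -0.2]
44.46 [-73.56 -88.83 145.9 ] [ 0.1 -0.5 -1. ]
44.71 [-73.59 -88.82 144.88] [ 0.7 -0.3  0.7]
44.96 [-73.46 -88.78 144.03] [0.2 1.6 0.7]
45.21 [-73.38 -88.77 143.68] [-1.5 -0.7  5.6]
stop [-0.07337838 -0.08877063  0.1436806 ] [-1.53527553 -0.67405993  5.59861252] 45.2083
```

Contact came exactly at the predicted height. I'll release, rise clear, and check.

Run:
```python
from ins import *
manip.set_gripper(.070);manip.dwell(.2);manip.set_gripper(.086);manip.dwell(.2);st()
p=uvz(manip.state()["tool_pos"])
go(p[0],p[1],.20,.06);go(p[0],p[1],.36,.2);manip.dwell(.2)
c3=cap("wrist");cs=cap("side");cc=cap("scene");st()
for n,c in [("w",c3),("side",cs),("scene",cc)]:
    P=cloud(c).reshape(-1,3);P=P[np.isfinite(P).all(1)];u=(P-O)@ex;v=(P-O)@ey+.0888
    m=(u>-.1)&(u<-.045)&(abs(v)<.118)&(P[:,2]>.134)&(P[:,2]<.165)
    A=np.c_[u[m],v[m],np.ones(m.sum())];k=np.linalg.lstsq(A,P[m,2],rcond=None)[0];print(n,m.sum(),k.round(4))
    m=(u>-.109)&(u<-.039)&(abs(v)<.14)&(P[:,2]>.15)&(P[:,2]<.162)
    if m.sum()>9: print(cv2.minAreaRect((np.c_[u[m],v[m]]*1000).astype(np.float32)))
b=cv2.resize(cs["image"][130:290,270:430],(400,400),interpolation=cv2.INTER_CUBIC)
cv2.imwrite("pics/fin.png",np.hstack([b,cv2.resize(cc["image"][140:300,270:430],(400,400),interpolation=cv2.INTER_CUBIC)]))
```

```text
t 46.35 p [0.5715 0.1517 0.143 ] F [-0.5  0.3 -0.9] M [-0.04  0.03  0.03] w 0.0861 g 0.0 q [0.22 0.18 1.88 0.   1.07 0.26]
t 48.75 p [0.5712 0.1517 0.3591] F [-0.7 -0.  -0.2] M [-0.1   0.08  0.03] w 0.0859 g 0.0 q [0.22 0.06 1.63 0.   1.46 0.26]
w 10647 [ 0.017  -0.0069  0.1443]
((-74.06106567382812, 2.812957763671875), (249.17626953125, 64.03504180908203), 89.9512939453125)
side 993 [ 0.0047 -0.0052  0.143 ]
((-72.20442199707031, 0.6800308227539062), (66.48001098632812, 254.97186279296875), 0.11623658984899521)
scene 698 [ 0.0562 -0.0072  0.1468]
((-73.27302551269531, -1.2502517700195312), (67.55020904541016, 252.5764617919922), 0.09774414449930191)
```

View pics/fin.png

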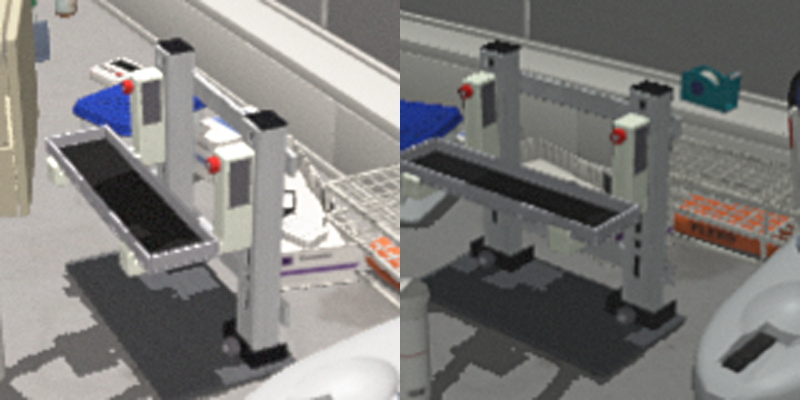

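The picture shows the shelf (from (95,135) to (180,245) in the left half) lying level and centred across both arms, inside the lips. It sits at x about -73 mm, y about 0 to 3 mm, with tilt under 0.02 rad in the wrist view.

```bash
python3 -c "
from cell import order;print(order.close_job())"
```

```text
the job is handed in; nothing more can be done
None
```

The loose arm is hung on the empty upright with its catch snapped out, the shelf lies level and centred across both arms, and the job is handed in at about 49 s; no verdict was returned.

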